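# Shut the wash cabinet that holds the pink scrubber

### The job

Two identical white cabinets lie on their backs on the washing slab with their sliding doors open. Push the sliding door of the cabinet that holds the pink scrubber along its track until it is fully closed against the frame, leaving the scrubber inside. Leave the door of the other cabinet, with the clothespins, where it is.

Things in the scene. Friction and masses are not known exactly. Their poses are not given: they have to be found in the camera images.
- door_1 (a joint): opening in m of the door of the cabinet with the pink scrubber: 0 = closed (hard stop), 0.13 = fully open. Cabinet: white, fixed, on its back, 200 x 320 x 82 mm high. Pale blue door 182 x 165 x 8 mm lies level on top, its upper face 79 mm above the slab, and slides along the 320 mm length; tracks and end frames rise 3 mm above it. About 2 N friction, no spring: stays where left.
- pull_1 (a point): top centre, 109 mm above the slab, of the dark blue upright pull on that door: a solid rib mid-door, 30 mm tall above it, 50 mm long across the track (its x), 14 mm thick along it (its y); push its side or pinch it. Moves with the door. y points the way the door opens, so it closes along -y; z up. Closed, it is 82 mm from the closing frame.
- pull_2 (a point): same point and axes on the pull of the other, identical cabinet, which holds two wooden clothespins and whose door must stay as it is. Either cabinet may stand on the left or the right.
- scrubber: pink hand scrubber with pale bristles, 100 x 55 x 38 mm high, loose, lying bristles down in the open end of its cabinet, on the floor 6 mm above the slab; origin at the centre of its underside, x along its length, z up.
Mind the look-alikes: they are no part of the job. Leave any blue or green look-alike of the scrubber alone.

How it is judged:
By the outcome, as a careful person would: the job done as asked, in the order asked, and still so for the second after the job is handed in, with the robot touching nothing.
It also fails if it takes over 32 s, if anything falls off the work surface, if the arm or the gripper's body presses on something with over 40 N, if the wrist force passes 120 N, or if a joint passes its speed limit or range.

### The arm

A 6-joint arm with a two-finger parallel gripper is mounted at the origin on the work surface. World frame = base frame: x ahead of the robot, y to its left, z up, the work surface at z = 0. Lengths are in m, angles in rad, forces in N, time in s.
With the tool pointing down it reaches from about 0.425 to 0.95 m from the base axis. Payload 3.5 kg.
Tool frame: the origin (TCP) lies midway between the tips of the shut fingers; the grasp point (between the pads) lies 19 mm behind it; x points along the fingers, y is the direction in which the jaws open and shut, and the axes are right-handed (so a half turn about x gives the same grasp; the last joint's range is limited). The gripper opens to 85 mm and grips with 20 to 120 N. Pads are 22 mm wide; open, the fingers measure 114 mm over their backs; the gripper's body (76 mm by 85 mm) begins 54 mm behind the grasp point. The pads swing forward as they close: fully open they stand 13 mm farther back than shut.
Start: joints at [1.008, 0.286, 1.577, -0, 1.279, -0.15], TCP at [0.271, 0.618, 0.193] pointing down, gripper open.
Joint ranges: [-2.77, 2.77], [-0.9, 2.22], [0.21, 2.48], [-1.53, 4.67], [0.24, 2.81], [-2.84, 2.84]. Speed limits (rad/s): [2.79, 2.79, 3.14, 3.14, 3.14, 3.14].

### API

Orientations are given as a unit quaternion [x, y, z, w].
In Python, from plant import sensors, optics, ctrl gives the robot as it stands.
- The arm moves only by the tool arm_command, never from a script. Its argument "increments" is a list that holds one entry, the list of rows, each a list of 4 numbers: the shift along the tool's x, y, z in cm, then the turn about the tool's x in rad. A call has 1 to 20 rows; each row shifts and turns the commanded pose from where the row before left it, along the tool's axes as they then stand; what a row does not reach is not made up. A row lasts 1/8 s, in which the tool goes at most 62.5 mm and 10.7 degrees, less where a joint would pass 70% of its speed; a pose out of reach is approached as far as the arm can. A call with a gripper value outside its range is refused whole. "grip" is the finger opening in cm, from 0 to 8.54, set as the call begins (left out, the last holds). The fingers move at their own pace and stop on an object; "grip_force" is the grip in N (left out, the last holds). Time passes only in rows, so rows that do not move let the fingers close. It gives the time, the measured TCP pose, the force and the opening at its end, in the units of the state.
- sensors.get_state(): the state, without advancing time (a new reading comes with each control period).
- optics.read_camera(name): name is "scene" or "top" or "wrist"; returns the picture (400x640x3 uint8, blue, green, red); there is no depth.
- optics.camera_model(name): a dict with "camera_matrix" (3x3 intrinsics, pixels), "world_from_camera" (4x4, takes a point from camera to world coordinates); the wrist camera has in their place "mount" (4x4, takes a point from camera to tool coordinates, whose origin is the TCP and whose axes are the tool frame's). Camera axes: x right, y up, looking along -z (the intrinsics and any distortion apply to the point x, -y, -z); pixel columns grow to the right and rows downward; lengths in m; the calibration is good to about 2 mm. A picture is of the moment at which its call begins: read the wrist's pose just before it. camera_model takes no time and is no camera call.
- ctrl.sign_off(): hands the job in, once; it reports no verdict.
Trained networks look in the newest picture that a camera, given by its name, has taken for a name from the list of things; names that differ only in an ending like _2 or _b are one class to them, and where a whole thing is asked for, a point or a joint stands for the part that bears it (a point fixed in the world has none). Each returns a list of dicts, best first, with "conf" (0 to 1); they miss things now and then, are a little off and sometimes report something else, mostly with a low value. They report only what shows in the picture. A call takes as long as a camera call. They do not tell look-alikes from the thing itself.
- optics.boxes_of(camera, query): "at" ([row, column] in pixels, amid what is visible of it).
- optics.place_of(camera, query): "at" ([row, column] in pixels: a listed point, or the origin of a listed thing).
The state is a dict: "time": time; "qpos": joint angles; "dq": joint speeds; "joint_efforts": joint torques, N m; "eef_pos": TCP position; "tcp_rot": TCP orientation; "contact_force": force on the tool from outside, world axes, zero at the start; "wrist_torque": the same for the moment, N m; "opening": opening from 0.0 (shut) to 1.0 (fully open).
Only numpy, scipy, OpenCV 4.12 (cv2) and the standard library are available. Lean on these libraries where they do the work, as an engineer would, in place of code of your own. Each camera call takes 0.05 s, during which the arm holds its last target.

## Working session

There is one attempt and no reset: what is moved stays moved. The work goes in short steps, Python scripts to look and compute and a tool call to move; the robot and the scene stay as the last step left them, time stands still between calls to the robot, and variables do not carry over. Pictures are saved under pics/ and viewed, and the job is handed in when it is done.

Besides the shell and the picture viewer there is one more tool, called after "Emit:" by a JSON object that holds its "method" and its "body", one argument or row to a line. arm_command: Moves the arm, as the interface text tells. Its arguments: {"type":"object","properties":{"increments":{"type":"array","items":{"type":"array","items":{"type":"array","items":{"type":"number"}}}},"grip":{"type":"number"},"grip_force":{"type":"number"}},"required":["increments"]}

```bash
mkdir -p pics; cat > h.py <<'E'
from plant import sensors, optics, ctrl
import numpy as np, cv2
def ray(cam,at,z):
    m=optics.camera_model(cam);K=np.array(m["camera_matrix"]);T=np.array(m["world_from_camera"])
    d=m.get("distortion",None)
    u=np.array([[[at[1],at[0]]]],float)
    p=cv2.undistortPoints(u,K,np.array(d,float) if d is not None else None)[0,0]
    v=T[:3,:3]@np.array([p[0],-p[1],-1.]);o=T[:3,3]
    return o+v*(z-o[2])/v[2]
E
python3 - <<'E'
from h import *
for c in("scene","top"):
    cv2.imwrite(f"pics/{c}0.png",optics.read_camera(c))
    m=optics.camera_model(c);print(c,m.keys(),np.round(m["world_from_camera"],3).tolist())
    for q,z in(("pull_1",.109),("scrubber",.006)):
        for r in optics.place_of(c,q):print(q,r,ray(c,r["at"],z).round(3))
s=sensors.get_state();print(s["time"],s["eef_pos"],s["tcp_rot"],s["contact_force"])
E
```

```text
scene dict_keys(['camera_matrix', 'world_from_camera']) [[-0.517, -0.512, 0.686, 1.093], [0.856, -0.291, 0.428, 0.492], [-0.02, 0.808, 0.589, 0.648], [0.0, 0.0, 0.0, 1.0]]
pull_1 {'at': [163.2, 218.0], 'conf': 0.78} [ 0.478 -0.212  0.109]
pull_1 {'at': [220.3, 379.8], 'conf': 0.7} [0.482 0.254 0.109]
scrubber {'at': [225.4, 330.4], 'conf': 0.83} [0.444 0.11  0.006]
scrubber {'at': [213.3, 421.9], 'conf': 0.79} [0.286 0.29  0.006]
scrubber {'at': [274.3, 496.8], 'conf': 0.62} [0.407 0.5   0.006]
top dict_keys(['camera_matrix', 'world_from_camera']) [[-0.003, 0.981, -0.194, 0.196], [-1.0, -0.008, -0.027, 0.063], [-0.028, 0.194, 0.981, 1.381], [0.0, 0.0, 0.0, 1.0]]
pull_1 {'at': [185.2, 260.6], 'conf': 0.97} [0.486 0.253 0.109]
pull_1 {'at': [190.8, 428.8], 'conf': 0.88} [ 0.466 -0.215  0.109]
scrubber {'at': [206.1, 316.3], 'conf': 0.91} [0.444 0.1   0.006]
scrubber {'at': [260.2, 251.5], 'conf': 0.78} [0.284 0.291 0.006]
scrubber {'at': [218.3, 183.9], 'conf': 0.7} [0.41  0.498 0.006]
0.3 [0.27064549 0.61809261 0.19245542] [ 0.14466545  0.69218843 -0.14519095  0.69200193] [-0.11116123  1.30435492  0.66769071]
```

View pics/scene0.png

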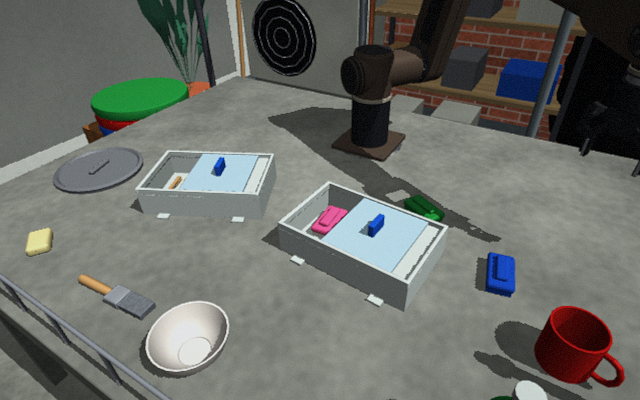

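View pics/top0.png

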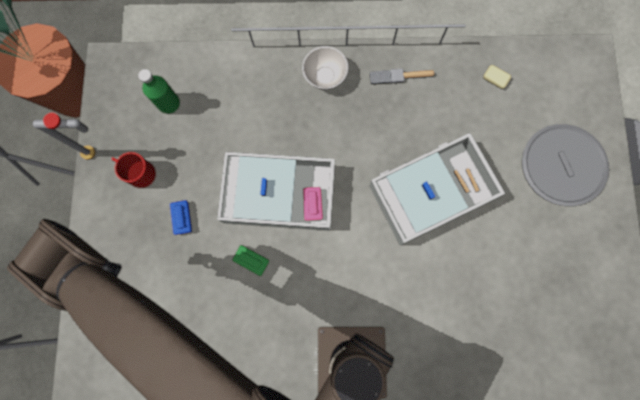

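```bash
python3 -c "
import cv2
a=cv2.imread('pics/top0.png')[120:290,150:360]
cv2.imwrite('pics/crop0.png',cv2.resize(a,None,fx=3.6,fy=3.5,interpolation=2))"
```

```text
(no output)
```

View pics/crop0.png

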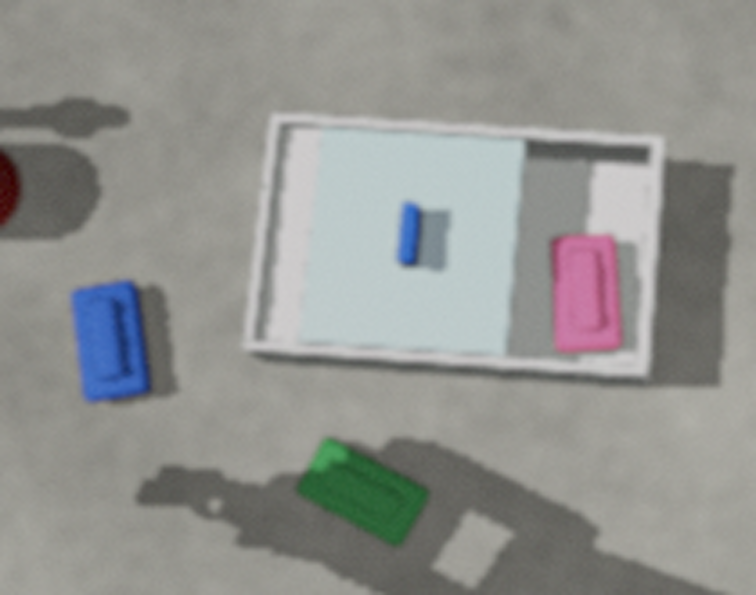

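The scrubber candidates in the top image are pink [206,316] inside the left cabinet, blue [218,184] and green [260,251], both loose on the slab. The pull candidates are [185,261] in the pink scrubber's cabinet and [191,429] in the clothespin cabinet. The crop confirms pink is in the open (right) end of the left cabinet, so I'm using the pull at [185,261].

```bash
python3 - <<'E'
from h import *
from scipy.spatial.transform import Rotation as R
c=[(275,117),(662,138),(648,375),(250,350)]
P=[ray("top",(120+y/3.5,150+x/3.6),.082) for x,y in c]
for p in P:print(p.round(3))
TL,TR,BR,BL=P
print([np.linalg.norm(a-b).round(3) for a,b in((TL,TR),(BL,BR),(TL,BL),(TR,BR))])
d=(TR-TL)+(BR-BL);d[2]=0;d/=np.linalg.norm(d);print("closing dir",d, np.degrees(np.arctan2(d[1],d[0])))
pull=np.array([.484,.2535,.109]);e=(TR+BR)/2
gap=(e-pull)@d;print("pull to end outer",gap, "pull lateral off", np.cross(d,(pull-e))[2])
s=sensors.get_state();M=R.from_quat(s["tcp_rot"]).as_matrix();print(M.round(3))
y=M[:,1];print("yaw of jaw",np.degrees(np.arctan2(y[1],y[0])))
t=np.array([pull[0],pull[1],.150]);print("shift tool axes", (M.T@(t-s["eef_pos"])*100).round(2))
E
```

```text
[0.588 0.359 0.082]
[0.567 0.046 0.082]
[0.37  0.059 0.082]
[0.392 0.372 0.082]
[np.float64(0.314), np.float64(0.314), np.float64(0.196), np.float64(0.197)]
closing dir [-0.06990346 -0.99755376  0.        ] -94.00844236165528
pull to end outer 0.20124205621655875 pull lateral off 0.001410920121780939
[[-0.     0.401  0.916]
 [-0.001  0.916 -0.401]
 [-1.    -0.001 -0.   ]]
yaw of jaw 66.34575248353002
shift tool axes [  4.26 -24.83  34.17]
```

Emit:
{"method": "arm_command", "body": {
  "increments": [
    [[0, -2.07, 2.85, 0], [0, -2.07, 2.85, 0], [0, -2.07, 2.85, 0], [0, -2.07, 2.85, 0], [0, -2.07, 2.85, 0], [0, -2.07, 2.85, 0], [0, -2.07, 2.85, 0], [0, -2.07, 2.85, 0], [0, -2.07, 2.85, 0], [0, -2.07, 2.85, 0], [0, -2.07, 2.85, 0], [0, -2.07, 2.85, 0], [0, 0, 0, -0.114], [0, 0, 0, -0.114], [0, 0, 0, -0.115], [0, 0, 0, 0], [0, 0, 0, 0]]
  ],
  "grip": 6
}}

```text
time: 2.42
eef_pos: [0.4843, 0.2536, 0.1929]
tcp_rot: [0.025, 0.707, -0.025, 0.707]
contact_force: [0.6, -0.3, -0.3]
opening: 0.701
```

```bash
cat > chk.py <<'E'
from h import *
import sys
from scipy.spatial.transform import Rotation as R
s=sensors.get_state();M=R.from_quat(s["tcp_rot"]).as_matrix()
m=optics.camera_model("wrist");K=np.array(m["camera_matrix"]);mt=np.array(m["mount"])
cv2.imwrite(f"pics/{sys.argv[1]}.png",optics.read_camera("wrist"))
print(s["time"],s["eef_pos"].round(4) if hasattr(s["eef_pos"],'round') else s["eef_pos"],"yaw",np.degrees(np.arctan2(M[1,1],M[0,1])))
T=np.eye(4);T[:3,:3]=M;T[:3,3]=s["eef_pos"];W=T@mt
for r in optics.place_of("wrist","pull_1"):
    p=cv2.undistortPoints(np.array([[[r["at"][1],r["at"][0]]]],float),K,None)[0,0]
    v=W[:3,:3]@np.array([p[0],-p[1],-1.]);o=W[:3,3];q=o+v*(.109-o[2])/v[2]
    print(r,q.round(4),"shift cm",(M.T@(q-s["eef_pos"])*100).round(2))
E
python3 chk.py w1
```

```text
2.425 [0.4843 0.2536 0.1929] yaw 85.91170006206103
{'at': [191.8, 313.6], 'conf': 0.58} [0.4863 0.2467 0.109 ] shift cm [ 8.39 -0.68  0.25]
```

View pics/w1.png

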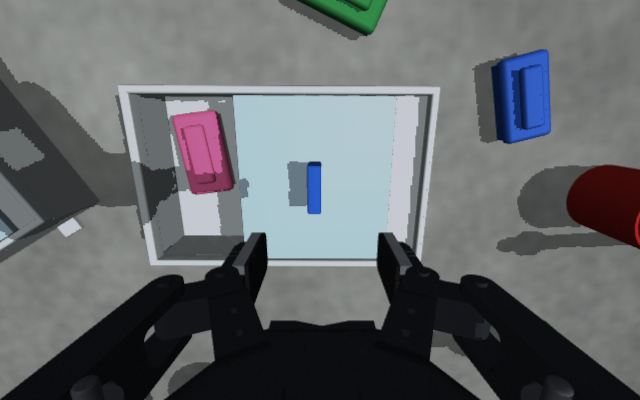

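The wrist view shows the dark blue rib at [188,314], parallel to the pads, and the pink scrubber at [152,203] on the closing side. Next I descend and pinch the rib.

Emit:
{"method": "arm_command", "body": {
  "increments": [
    [[1, -0.35, 0.15, 0], [2.4, 0, 0, 0], [2.4, 0, 0, 0], [2.4, 0, 0, 0], [1.5, 0, 0, 0], [0.9, 0, 0, 0], [0, 0, 0, 0], [0, 0, 0, 0]]
  ]
}}

```text
time: 3.52
eef_pos: [0.4864, 0.2502, 0.0879]
tcp_rot: [0.025, 0.706, -0.024, 0.707]
contact_force: [-0.4, -0.5, -0.7]
opening: 0.703
```

Emit:
{"method": "arm_command", "body": {
  "increments": [
    [[0, 0, 0, 0], [0, 0, 0, 0], [0, 0, 0, 0], [0, 0, 0, 0], [0, 0, 0, 0]]
  ],
  "grip": 0.5,
  "grip_force": 30
}}

```text
time: 4.15
eef_pos: [0.4856, 0.25, 0.0869]
tcp_rot: [0.025, 0.707, -0.025, 0.707]
contact_force: [0.2, 0.2, -0.4]
opening: 0.058
```

```bash
python3 chk.py w2; python3 - <<'E'
from h import *
cv2.imwrite("pics/s2.png",optics.read_camera("scene"))
E
```

```text
4.15 [0.4856 0.25   0.0869] yaw 86.00141722733895
{'at': [232.0, 316.9], 'conf': 0.79} [0.485  0.2482 0.109 ] shift cm [-2.21 -0.18 -0.05]
```

View pics/w2.png

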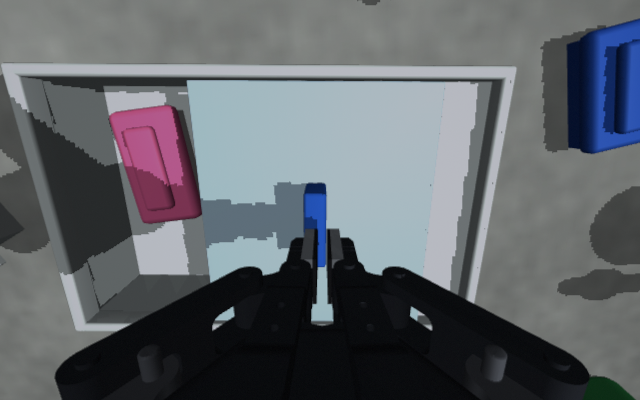

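View pics/s2.png

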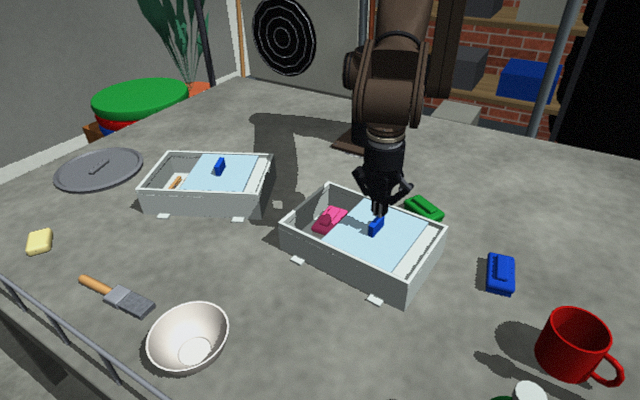

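```bash
cat > proj.py <<'E'
from h import *
from scipy.spatial.transform import Rotation as R
def pr(cam,p,s=None):
    m=optics.camera_model(cam);K=np.array(m["camera_matrix"])
    if cam=="wrist":
        T=np.eye(4);T[:3,:3]=R.from_quat(s["tcp_rot"]).as_matrix();T[:3,3]=s["eef_pos"];W=T@np.array(m["mount"])
    else: W=np.array(m["world_from_camera"])
    q=np.linalg.inv(W)@np.append(p,1);u=K@np.array([q[0],-q[1],-q[2]]);return (u[:2]/u[2]).round(1)[::-1]
E
python3 - <<'E'
from proj import *
s=sensors.get_state();t=np.array(s["eef_pos"])
print(s["opening"], np.round(optics.camera_model("wrist")["mount"],3).tolist())
for c in("scene","top","wrist"):
    print(c,"tcp",pr(c,t,s),"grasp",pr(c,t+[0,0,.019],s),"tcp+20 up 40",pr(c,t+[0,0,.04],s))
a=cv2.imread("pics/s2.png")[150:290,300:460];cv2.imwrite("pics/c2.png",cv2.resize(a,None,fx=4.2,fy=4.2,interpolation=2))
E
```

```text
0.0565431399981817 [[-0.0, 0.272, -0.962, -0.18], [1.0, -0.0, -0.0, 0.001], [-0.0, -0.962, -0.272, -0.069], [0.0, 0.0, 0.0, 1.0]]
scene tcp [228.6 376.8] grasp [221.8 377.4] tcp+20 up 40 [214.1 378. ]
top tcp [187.2 262.9] grasp [185.7 261.9] tcp+20 up 40 [184.  260.9]
wrist tcp [219.9 320. ] grasp [230.8 319.8] tcp+20 up 40 [245.8 319.6]
```

View pics/c2.png

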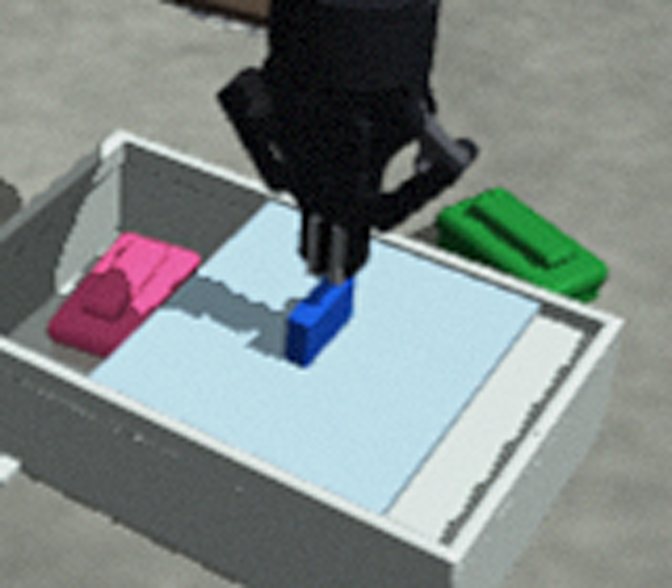

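```bash
python3 - <<'E'
from proj import *
s=sensors.get_state();print(s["time"],s["qpos"],s["contact_force"],s["opening"])
cv2.imwrite("pics/t2.png",optics.read_camera("top"))
a=cv2.imread("pics/w2.png")[160:340,220:420];a=cv2.resize(a,None,fx=3,fy=3,interpolation=2)
b=cv2.imread("pics/t2.png")[140:240,215:340];b=cv2.resize(b,(540,540)) ; b=cv2.resize(b,(200*1,160))
cv2.imwrite("pics/c3.png",a)
b=cv2.imread("pics/t2.png")[135:245,210:345];cv2.imwrite("pics/c4.png",cv2.resize(b,None,fx=5,fy=5,interpolation=2))
E
```

```text
4.3 [ 2.89598628e-01  1.18210498e-01  1.97932873e+00  1.74247885e-05
  1.04414568e+00 -1.21146201e+00] [-0.57941106  0.78364464 -0.17343992] 0.0565431399981817
```

View pics/c3.png

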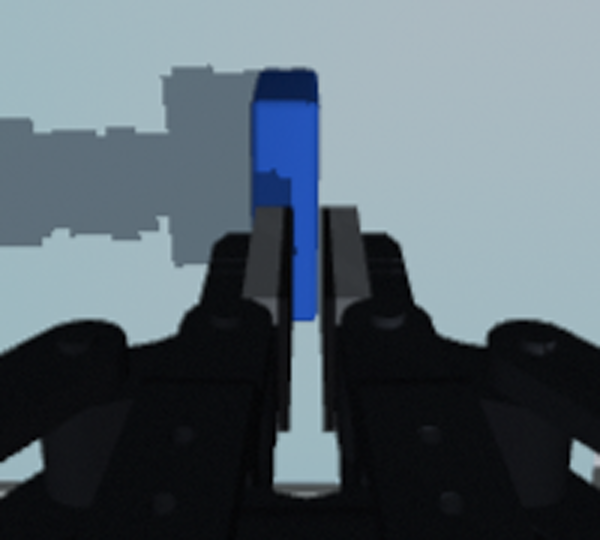

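View pics/c4.png

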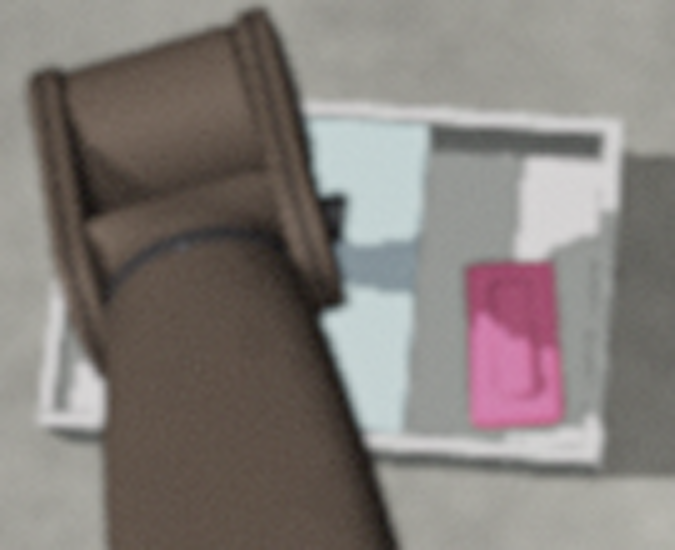

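The crops show the pads shut above the rib, with their tips about 10 mm over its top. The tips are therefore about 3 cm higher over the cabinet than the reported z suggests. I'll reopen and descend in small steps, watching the force and the images.

Emit:
{"method": "arm_command", "body": {
  "increments": [
    [[0, -0.25, 0, 0], [0, 0, 0, 0], [0, 0, 0, 0], [0.6, 0, 0, 0], [0.6, 0, 0, 0], [0.6, 0, 0, 0], [0, 0, 0, 0]]
  ],
  "grip": 4.5
}}

```text
time: 5.22
eef_pos: [0.4848, 0.2473, 0.0679]
tcp_rot: [0.024, 0.707, -0.025, 0.706]
contact_force: [0.3, -0.1, 0.5]
opening: 0.526
```

```bash
python3 chk.py w3; python3 - <<'E'
from proj import *
s=sensors.get_state();print(s["contact_force"],s["opening"])
a=optics.read_camera("scene")[150:290,300:460];a=cv2.resize(a,(400,350),interpolation=2)
b=cv2.imread("pics/w3.png")[160:360,220:420];b=cv2.resize(b,(350,350),interpolation=2)
cv2.imwrite("pics/c5.png",np.hstack([a,b]))
E
```

```text
5.225 [0.4848 0.2473 0.0679] yaw 86.00144185663011
{'at': [244.8, 317.4], 'conf': 0.9} [0.4836 0.2462 0.109 ] shift cm [-4.11 -0.12 -0.12]
[-0.47926402 -0.01301002 -0.22491652] 0.5242359736082244
```

View pics/c5.png

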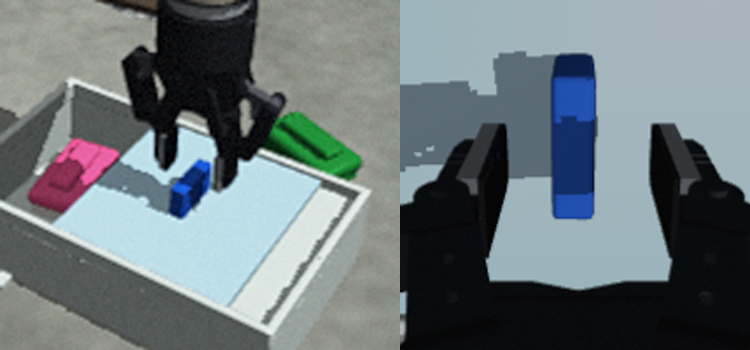

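In the wrist crop the pads and the rib top are at the same scale (about 3.1 px/mm), so the tips are level with the rib top. I need about 18 mm more.

Emit:
{"method": "arm_command", "body": {
  "increments": [
    [[0.5, -0.1, 0, 0], [0.5, 0, 0, 0], [0.4, 0, 0, 0], [0.4, 0, 0, 0], [0, 0, 0, 0]]
  ]
}}

```text
time: 6.0
eef_pos: [0.485, 0.2464, 0.0504]
tcp_rot: [0.025, 0.707, -0.025, 0.706]
contact_force: [-0.3, 0.0, -0.4]
opening: 0.526
```

Emit:
{"method": "arm_command", "body": {
  "increments": [
    [[0, 0, 0, 0], [0, 0, 0, 0], [0, 0, 0, 0], [0, 0, 0, 0]]
  ],
  "grip": 0.5,
  "grip_force": 30
}}

```text
time: 6.5
eef_pos: [0.4856, 0.2465, 0.0513]
tcp_rot: [0.025, 0.707, -0.025, 0.707]
contact_force: [-0.6, -0.8, 2.3]
opening: 0.16
```

```bash
python3 chk.py w4; python3 - <<'E'
from proj import *
s=sensors.get_state();print(s["contact_force"],s["opening"])
a=optics.read_camera("scene")[150:290,300:460];a=cv2.resize(a,(400,350),interpolation=2)
b=cv2.imread("pics/w4.png")[160:360,220:420];b=cv2.resize(b,(350,350),interpolation=2)
cv2.imwrite("pics/c6.png",np.hstack([a,b]))
E
```

```text
6.5 [0.4856 0.2465 0.0513] yaw 85.97611571880095
{'at': [257.7, 322.7], 'conf': 0.86} [0.4833 0.2483 0.109 ] shift cm [-5.77  0.17 -0.24]
[-0.62238179 -0.8268377   3.238039  ] 0.15331529200466215
```

View pics/c6.png

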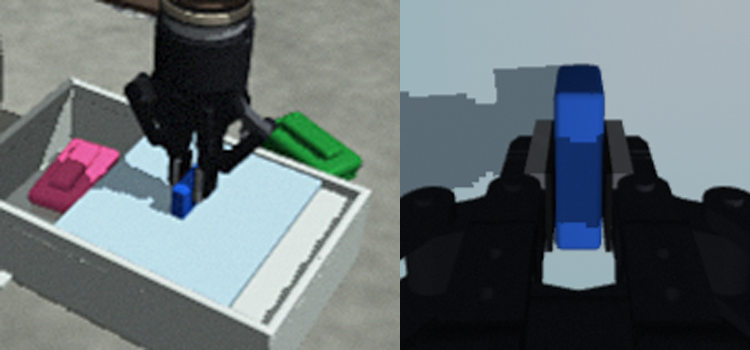

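The rib is held: opening 0.155, about 13 mm. Sliding along tool -y.

Emit:
{"method": "arm_command", "body": {
  "increments": [
    [[0, -0.6, 0, 0], [0, -1.2, 0, 0], [0, -1.2, 0, 0], [0, -1.2, 0, 0], [0, -1.2, 0, 0], [0, -1.2, 0, 0], [0, -1.2, 0, 0], [0, -1.2, 0, 0], [0, 0, 0, 0]]
  ]
}}

```text
time: 7.78
eef_pos: [0.4785, 0.1546, 0.0512]
tcp_rot: [0.024, 0.707, -0.026, 0.706]
contact_force: [-3.3, -2.0, 6.7]
opening: 0.157
```

```bash
python3 chk.py w5
```

```text
7.775 [0.4785 0.1546 0.0512] yaw 85.97889551814669
{'at': [258.5, 324.8], 'conf': 0.98} [0.4769 0.1575 0.109 ] shift cm [-5.78  0.27 -0.19]
```

View pics/w5.png

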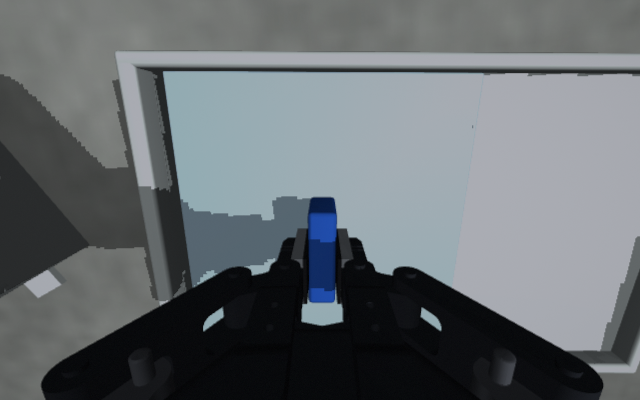

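The door's leading edge is at about [72,163], next to the closing frame's inner wall, with a dark gap still showing. I'll continue slowly until the stop.

Emit:
{"method": "arm_command", "body": {
  "increments": [
    [[0, -0.4, 0, 0], [0, -0.4, 0, 0], [0, -0.4, 0, 0], [0, 0, 0, 0]]
  ]
}}

```text
time: 8.38
eef_pos: [0.4777, 0.1435, 0.0512]
tcp_rot: [0.024, 0.707, -0.025, 0.706]
contact_force: [-3.3, 1.7, 6.7]
opening: 0.155
```

Emit:
{"method": "arm_command", "body": {
  "increments": [
    [[0, -0.3, 0, 0], [0, -0.3, 0, 0], [0, 0, 0, 0]]
  ]
}}

```text
time: 8.75
eef_pos: [0.4778, 0.1433, 0.0513]
tcp_rot: [0.03, 0.706, -0.022, 0.707]
contact_force: [-0.9, 20.8, 1.8]
opening: 0.156
```

```bash
python3 chk.py w6
```

```text
8.75 [0.4778 0.1433 0.0513] yaw 85.81432323129299
{'at': [259.7, 321.3], 'conf': 0.66} [0.4765 0.1437 0.109 ] shift cm [-5.77  0.1  -0.13]
```

View pics/w6.png

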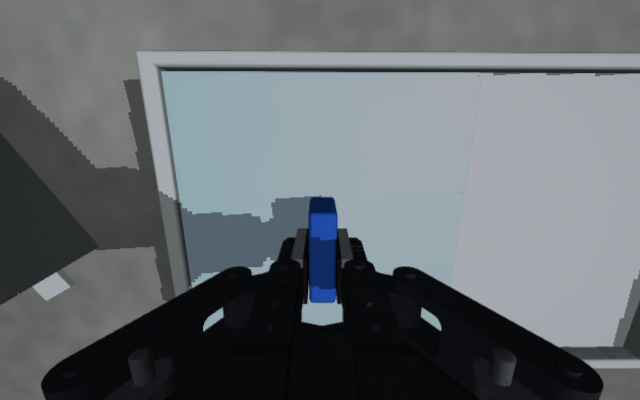

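The door is at the stop: the force rose to 21 N with no further travel, and the gap at the frame is gone. I'll relax most of the push, release and retreat straight up.

Emit:
{"method": "arm_command", "body": {
  "increments": [
    [[0, 0.2, 0, 0], [0, 0.2, 0, 0], [0, 0, 0, 0]]
  ]
}}

```text
time: 9.22
eef_pos: [0.4777, 0.1431, 0.0512]
tcp_rot: [0.025, 0.707, -0.024, 0.706]
contact_force: [-2.3, 5.3, 7.3]
opening: 0.155
```

Emit:
{"method": "arm_command", "body": {
  "increments": [
    [[0, 0, 0, 0], [0, 0, 0, 0], [0, 0, 0, 0], [0, 0, 0, 0], [-1, 0, 0, 0], [-3, 0, 0, 0], [-4, 0, 0, 0], [-4, 0, 0, 0], [-3, 0, 0, 0], [0, 0, 0, 0], [0, 0, 0, 0]]
  ],
  "grip": 4.5
}}

```text
time: 10.6
eef_pos: [0.4775, 0.1427, 0.2001]
tcp_rot: [0.025, 0.707, -0.025, 0.706]
contact_force: [-0.1, 0.0, 0.3]
opening: 0.529
```

```bash
python3 chk.py w7; python3 - <<'E'
from h import *
cv2.imwrite("pics/s7.png",optics.read_camera("scene"))
for r in optics.place_of("scene","pull_1"):print(r,ray("scene",r["at"],.109).round(3))
E
```

```text
10.6 [0.4775 0.1427 0.2001] yaw 86.0067927857396
{'at': [185.2, 326.0], 'conf': 0.64} [0.4754 0.1484 0.109 ] shift cm [ 9.11  0.55 -0.24]
{'at': [202.0, 336.9], 'conf': 0.86} [0.471 0.143 0.109]
{'at': [164.1, 215.4], 'conf': 0.73} [ 0.485 -0.215  0.109]
```

View pics/w7.png

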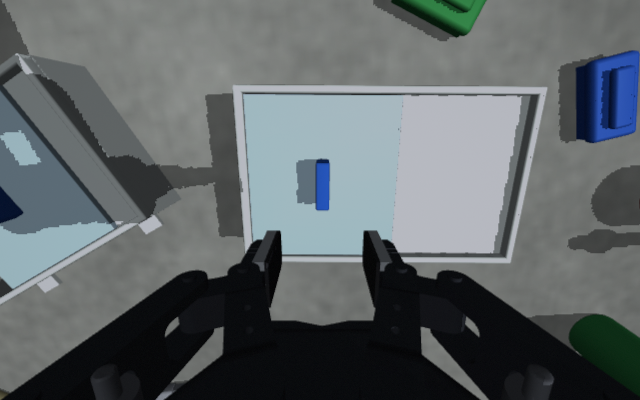

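View pics/s7.png

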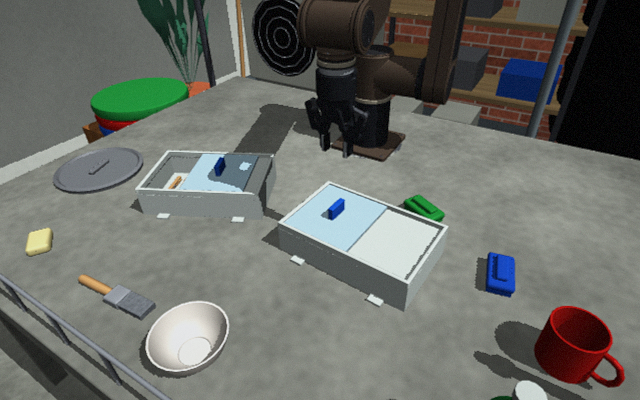

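The wrist view shows the door flush with the closing frame at about [175,246], with no gap. The scene view shows the other cabinet's pull unmoved at [164,215], against [163,218] at the start. Nothing was displaced, and the scrubber is under the door.

```bash
python3 -c "
from h import *
print(ctrl.sign_off())"
```

```text
the job is handed in; nothing more can be done
None
```

The pink scrubber's door is closed against its frame, and the job was handed in at about 10.8 s of the 32 s allowed. I pinched the pull, slid the door about 10 cm until it hit the stop (21 N, no further travel), then eased off, let go and raised the arm clear.

**Last checks:** After the release, the door sat flush with the frame with no visible gap, and the arm was touching nothing. The scrubber is now hidden under the door and appears nowhere else in the images. The clothespin cabinet's door looks unmoved, and the blue and green look-alikes are where they were.

**What disagreed:**
- **Height:** The fingertips were about 3 cm higher above the cabinet than the reported height implied, so my first pinch closed above the pull. I went lower using the camera views and the second pinch held. I did not find the cause.
- **Pull position:** The final estimates along the track differ by 5 mm (y = 0.143 m from the scene camera, 0.148 m from the wrist camera). I judged the door closed by the hard stop and the missing gap, not by these numbers.

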